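# Centre-punch the bracket blank in the vice

### The job

Slide the vice's moving jaw up until it nips the flat aluminium bracket blank squarely against the fixed jaw and let go of it there. Then take the automatic centre punch out of the wooden tool block, set its point on the scribed cross on the blank and press straight down until the hidden spring snaps, and put the punch back upright in its hole in the block, fully home. Punch nowhere but on the cross, and leave the other tools and things where they are.

Things in the scene. Friction and masses are not known exactly. Their poses are not given: they have to be found in the camera images.
- vice: Green quick-action machine vice fixed to the table; slide along its y. Origin on the table under mid-bed. Bed 100 mm wide (x), 240 long (y), top at 40 mm height. Fixed jaw at the +y end: gripping face at y = +80 mm, 100 mm wide, top at 62 mm. Spindle bracket 52 mm wide, 12 thick at y = -114 mm, top at 80 mm. Bolted lugs reach x = +-71 mm, 22 mm high.
- jaw (a joint): Moving jaw of the vice along its slide (m). 0 = wide open, 100 mm between the jaw faces; grows as the jaw moves along the vice's +y to the fixed jaw (0..0.096; gap = 100 mm minus value). With the 50 mm blank nipped squarely it reads 0.050. Slides stiffly (5 N friction), stays where it is left; nothing needs turning.
- jaw_grip (a point): Middle of the moving jaw's rear casting: 44 mm wide (vice x), 46 mm long (y), from the bed (40 mm) up to 83 mm height; the point is at 64.5 mm. Pinch its two sides from above. Axes parallel to the vice's. The jaw face is 45 mm ahead (+y), 100 mm wide, top at 63 mm. A 14 mm spindle runs back from the casting, through the bracket, to an 84 mm wide tee handle 106 mm behind the point.
- blank_centre (a point): Centre of the loose bracket blank: flat aluminium strap 150 x 50 x 10 mm (x, y, z), lying on the vice's bed between the open jaws, crosswise to the slide and a little skew, ends overhanging the bed. A dark slot at its -x end, the scribed cross towards its +x end. The closing jaw pushes it along and square against the fixed jaw.
- mark (a point): Centre of the scribed cross on the top face of the blank (dark lines 26 mm long and a 14 mm scribed circle), 30 mm from the blank's centre along its x, 50 mm above the table. Axes are the blank's.
- block: Light wooden tool block fixed to the table, 70 x 250 x 64 mm (x, y, z), origin under its centre on the table. Four vertical 16 mm through holes in a row, at x = 0, y = -90, -30, 30 and 90 mm, one tool standing handle up in each. Which tool stands in which hole varies.
- punch_grip (a point): Automatic centre punch, standing point down in the block, z up, 136 mm long, 0.26 kg: 14 mm of moving point, nose 12 mm thick and 40 long, dark ringed barrel 22 mm thick and 64 long, groove, bright domed cap 19 mm thick, 18 high. This point is on the axis, 96 mm above the extended tip, 42 above the barrel's shoulder, 40 below the top. Home, the shoulder rests on the block: point at 106 mm height.
- punch_tip (a point): Tip of the punch's moving point, on the axis, 96 mm below punch_grip when extended, 86 mm when pushed fully in. Axes are the punch's.
- punch_point (a joint): How far the point is pushed into the punch (m): 0 = extended (sprung), 0.010 = fully in, a hard stop. The push is 3 N at first, rises to about 10 N at 5.5 mm, then gives way to about 3 N at 10 mm: that is the snap, complete beyond 9 mm. The point springs out again when the punch is lifted.
- drift_mid (a point): Plain hexagonal steel drift standing in the block, 23 mm over its corners, no cap or groove; this point is on its axis, its top 45 mm higher (154 mm above the table). Leave it.
- driver_mid (a point): Screwdriver standing in the block, black handle up to 28 mm thick; this point is on its axis, its top 50 mm higher (162 mm above the table). Leave it.
- file_mid (a point): File standing in the block, pear-shaped wooden handle up to 30 mm thick with a brass ferrule; this point is on its axis, its top 50 mm higher (169 mm above the table). Leave it.
- brush: Bench brush lying beside the vice, 190 mm long along its x, 20 mm high; origin under its middle. Leave it.
- tin_mid (a point): Round glass-clear jar with a steel lid, 60 mm across and 55 mm high, in front of the block; this point is its centre. Leave it.
- reel_mid (a point): Reel of stitching wire lying flat on the table behind the work, black flanges 150 mm across, 70 mm high; this point is its centre. Leave it.
- can_mid (a point): Aerosol can standing on the table behind the work, 58 mm across and 185 mm high; this point is its centre. Leave it.
- hammer: Hammer lying on the table to the left of the work, 260 mm long along its x, 26 mm high, head 90 mm across at +x; origin under its middle. Leave it.

How it is judged:
By the outcome, as a careful person would: the job done as asked, in the order asked, and still so for the second after the job is handed in, with the robot touching nothing.
It also fails if it takes over 69 s, if anything falls off the work surface, if the arm or the gripper's body presses on something with over 40 N, if the wrist force passes 120 N, or if a joint passes its speed limit or range.

### The arm

A 6-joint arm with a two-finger parallel gripper is mounted at the origin on the work surface. World frame = base frame: x ahead of the robot, y to its left, z up, the work surface at z = 0. Lengths are in m, angles in rad, forces in N, time in s.
With the tool pointing down it reaches from about 0.35 to 0.775 m from the base axis. Payload 7.3 kg.
Tool frame: the origin (TCP) lies where the fingers leave the gripper's body, on its centre line; the fingertips stand ctrl.finger_overhang ahead of it and the grasp point (between the pads) lies 47 mm ahead of it (ctrl.finger_overhang is the distance from the TCP to the fingertips, in m); z points along the fingers, y is the direction in which the jaws open and shut (so a half turn about z gives the same grasp; the last joint's range is limited). The gripper opens to 92 mm and grips with 3 to 60 N. Pads are 19 mm wide; open, the fingers measure 130 mm over their backs; the gripper's body (75 mm by 190 mm) begins 47 mm behind the grasp point.
Start: joints at [1.089, 0.342, 1.524, -0, 1.275, -0.146], TCP at [0.173, 0.496, 0.292] pointing down, gripper open.
Joint ranges: [-2.53, 2.53], [-0.77, 2.02], [0.04, 2.7], [-1, 4.14], [0.28, 2.66], [-3.11, 3.11]. Speed limits (rad/s): [2.57, 2.57, 3.14, 3.14, 3.14, 3.14].

### API

Orientations are given as a unit quaternion [x, y, z, w].
In Python, from workcell import status, snapshot, camera_info, ticket, finder, ctrl gives the robot as it stands.
- The arm moves only by the tool drive_tool, never from a script. Its arguments are lists of equal length, an entry for each row: "travel": the shift along the tool's x, y, z in mm, a list of three; "spin": the turn about the tool's z in rad; "grip": the closure, from 0 (fully open) to 1 (shut). A call has 1 to 5 rows; each row is the pose to reach, as a shift and turn from the pose commanded when the call began, along the tool's axes at that moment; what a row does not reach only later rows make up. A row lasts 1/8 s, in which the tool goes at most 62.5 mm and 10.7 degrees, less where a joint would pass 70% of its speed; a pose out of reach is approached as far as the arm can. A call with a gripper value outside its range is refused whole. The fingers move at their own pace and stop on an object; "squeeze" is the grip in N (left out, the last holds). Time passes only in rows, so rows that repeat a pose let the fingers close. It gives the time, the measured TCP pose, the force and the opening at its end, in the units of the state.
- status.state(): the state, without advancing time (a new reading comes with each control period).
- snapshot(name): name is "side" or "top"; returns the picture (384x512x3 uint8, blue, green, red); there is no depth.
- camera_info(name): a dict with "fx", "fy", "cx", "cy" (pixels), "world_to_cam" (4x4, takes a point from world to camera coordinates). Camera axes: x right, y up, looking along -z (the intrinsics and any distortion apply to the point x, -y, -z); pixel columns grow to the right and rows downward; lengths in m; the calibration is good to about 2 mm. A picture is of the moment at which its call begins. camera_info takes no time and is no camera call.
- ticket.close_job(): hands the job in, once; it reports no verdict.
Trained networks look in the newest picture that a camera, given by its name, has taken for a name from the list of things; names that differ only in an ending like _2 or _b are one class to them, and where a whole thing is asked for, a point or a joint stands for the part that bears it (a point fixed in the world has none). Each returns a list of dicts, best first, with "p" (0 to 1); they miss things now and then, are a little off and sometimes report something else, mostly with a low value. They report only what shows in the picture. A call takes as long as a camera call.
- finder.search_frame(thing, camera): "position" ([x, y, z] in m, in world coordinates, good to about 4 mm: the middle of the surface that is visible of it).
- finder.pinpoint(thing, camera): "position" ([x, y, z] in m, in world coordinates, good to about 4 mm: a listed point, or the origin of a listed thing).
The state is a dict: "time": time; "qpos": joint angles; "joint_vel": joint speeds; "tau": joint torques, N m; "ee_pos": TCP position; "tool_rot": TCP orientation; "ft_force": force on the tool from outside, world axes, zero at the start; "wrist_torque": the same for the moment, N m; "opening": finger opening in m.
Only numpy, scipy, OpenCV 4.12 (cv2) and the standard library are available. Lean on these libraries where they do the work, as an engineer would, in place of code of your own. Each camera call takes 0.05 s, during which the arm holds its last target. There are 200 camera calls.

## Working session

There is one attempt and no reset: what is moved stays moved. The work goes in short steps, Python scripts to look and compute and a tool call to move; the robot and the scene stay as the last step left them, time stands still between calls to the robot, and variables do not carry over. Pictures are saved under pics/ and viewed, about 8 in all and at most 12, crops included, and the job is handed in when it is done.

Besides the shell and the picture viewer there is one more tool, called after ">>>" as name([rows], argument=value, ...), one row to a line, values as JSON. drive_tool: Moves the arm, as the interface text tells. Its arguments: {"type":"object","properties":{"travel":{"type":"array"},"spin":{"type":"array"},"grip":{"type":"array"},"squeeze":{"type":"number"}},"required":["travel","spin","grip"]}

```bash
mkdir -p pics; ls
cat > h.py <<'E'
import numpy as np, cv2
from workcell import status, snapshot, camera_info, ticket, finder, ctrl
def proj(cam,p):
    c=camera_info(cam); q=np.array(c["world_to_cam"])@np.append(p,1)
    x=np.array([[q[0],-q[1],-q[2]]])
    return np.array([c["fx"]*x[0,0]/x[0,2]+c["cx"],c["fy"]*x[0,1]/x[0,2]+c["cy"]])
def ray(cam,uv,z):
    c=camera_info(cam); M=np.linalg.inv(np.array(c["world_to_cam"]))
    d=np.array([(uv[0]-c["cx"])/c["fx"],-(uv[1]-c["cy"])/c["fy"],-1])
    d=M[:3,:3]@d; o=M[:3,3]; return o+d*(z-o[2])/d[2]
def find(cam,names,f=None):
    for n in names:
        r=(f or finder.pinpoint)(n,cam)
        print(cam,n,[(np.round(np.array(k["position"])*1000,1).tolist(),round(k["p"],2)) for k in r[:2]], [np.round(proj(cam,k["position"])).astype(int).tolist() for k in r[:1]])
E
python3 - <<'E'
from h import *
print(status.state(), ctrl.finger_overhang); print(camera_info("top")); print(camera_info("side"))
for c in ("top","side"):
    im=snapshot(c); cv2.imwrite(f"pics/{c}0.png",im)
    find(c,["vice","jaw_grip","blank_centre","mark","block","punch_grip","drift_mid","driver_mid","file_mid","can_mid","reel_mid","tin_mid"])
E
```

```text
pics
{'time': 0.0, 'qpos': array([ 1.08901383e+00,  3.42706772e-01,  1.52503052e+00, -1.27713300e-06,
        1.27539350e+00, -1.45983570e-01]), 'joint_vel': array([-0.00177252,  0.00071476,  0.00056543,  0.00132275, -0.00017818,
       -0.00171641]), 'tau': array([ 1.87548071e-04, -4.31235588e+01, -2.44223589e+01,  7.17162900e-02,
        5.60202822e-02, -9.17131229e-05]), 'ee_pos': array([0.17282457, 0.49540735, 0.29154845]), 'tool_rot': array([ 1.67111489e-01,  9.85937705e-01, -7.31683740e-04, -2.36872890e-04]), 'ft_force': array([-0.59566774,  0.53402028, -0.09690384]), 'wrist_torque': array([ 0.01863196,  0.01920502, -0.01289903]), 'opening': 0.09159861633198313} 0.0655
{'fx': 452.552891167281, 'fy': 452.552891167281, 'cx': 250.7826641224862, 'cy': 185.1602890884246, 'world_to_cam': array([[-0.01253806, -0.99990382, -0.00592861,  0.07892049],
       [ 0.98327122, -0.01340655,  0.18165344, -0.58605836],
       [-0.18171545, -0.00355185,  0.98334474, -1.33254013],
       [ 0.        ,  0.        ,  0.        ,  1.        ]])}
{'fx': 350.4974625625441, 'fy': 350.4974625625441, 'cx'
[... 1135 characters left out ...]
3, 106.5], 0.55)] [[220, 176]]
side jaw_grip [([551.0, 206.6, 62.6], 0.86)] [[226, 171]]
side blank_centre [([551.9, 298.1, 46.4], 0.57)] [[218, 156]]
side mark [([574.5, 297.2, 55.1], 0.85)] [[225, 153]]
side block [] []
side punch_grip [([533.3, -201.6, 103.7], 0.85)] [[278, 288]]
side drift_mid [([529.6, -260.4, 108.5], 0.71), ([532.7, -201.5, 105.5], 0.41)] [[289, 316]]
side driver_mid [([527.2, -320.8, 113.3], 0.6)] [[304, 349]]
side file_mid [([540.2, -140.4, 114.4], 0.91)] [[270, 258]]
side can_mid [([746.9, 167.9, 93.2], 0.91), ([583.7, 471.3, 0.5], 0.74)] [[298, 156]]
side reel_mid [([764.5, -228.4, 34.8], 0.97)] [[384, 286]]
side tin_mid [([447.9, -164.2, 28.5], 0.58)] [[228, 306]]
```

Run:
```python
from h import *
a=cv2.imread("pics/top0.png");b=cv2.imread("pics/side0.png")
v=cv2.resize(a[150:260,110:270],(800,550),interpolation=cv2.INTER_CUBIC)
cv2.imwrite("pics/v0.png",v)
s=np.vstack([np.hstack([cv2.resize(a,(400,300)),cv2.resize(b,(400,300))]),np.hstack([cv2.resize(b[100:250,130:330],(400,300)),cv2.resize(b[220:370,200:400],(400,300))])])
cv2.imwrite("pics/s0.png",s)
```

```text
(no output)
```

View pics/v0.png

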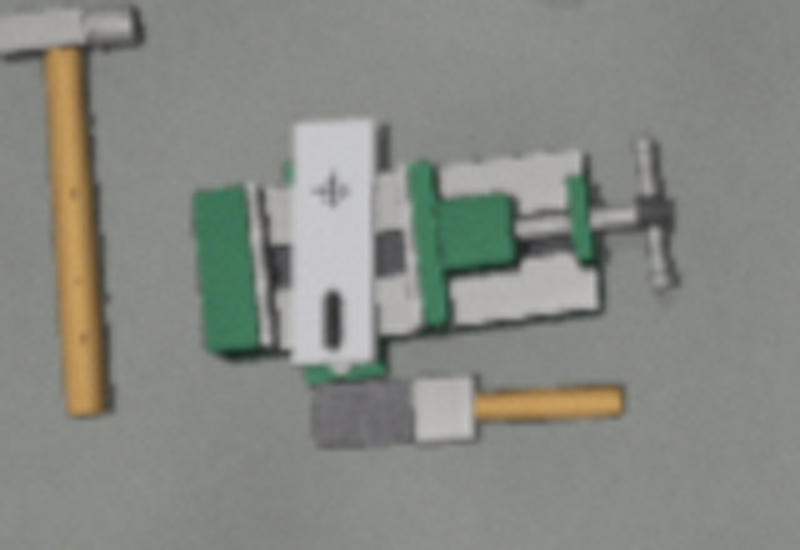

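View pics/s0.png

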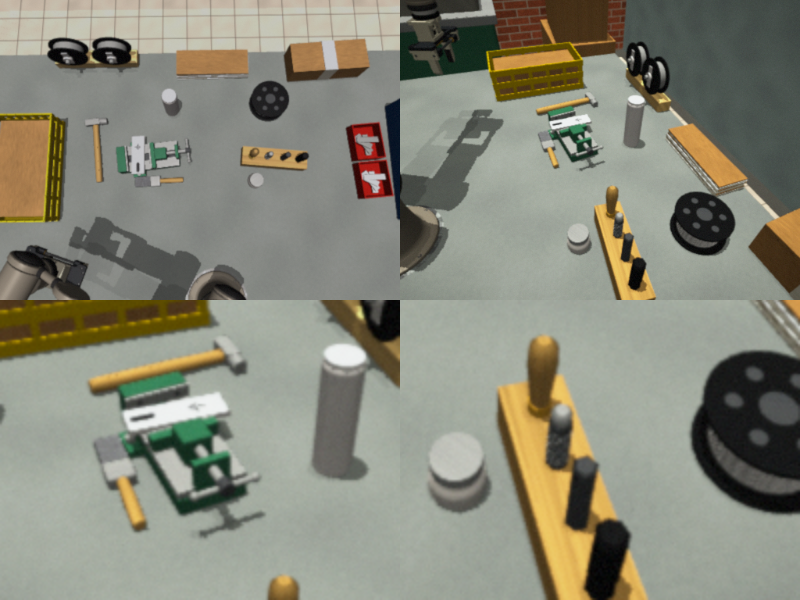

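The top view shows the fixed jaw at the left and the skewed blank, with the cross at about crop (332,190) and the slot at (332,320). The green casting is at about (478,230). The vice is yawed about +0.09 rad. The side view shows the block order from the far end: file, punch (ringed, bright cap), drift, driver. This matches the networks.

```bash
cat >> h.py <<'E'
from scipy.spatial.transform import Rotation as R
def go(grasp,yaw=None,ext=0.047):
    """travel (mm, tool axes) and spin to bring grasp point to world pos with tool y at yaw (mod pi)"""
    s=status.state(); r=R.from_quat(s["tool_rot"]).as_matrix()
    tcp=np.array(grasp)+[0,0,ext]
    t=r.T@(tcp-s["ee_pos"])*1000
    y=np.arctan2(r[1,1],r[0,1]); sp=0
    if yaw is not None: sp=-((yaw-y+np.pi/2)%np.pi-np.pi/2)
    print("t",round(s["time"],2),"travel",t.round(1),"spin",round(sp,3),"tooly",round(y,3),"q6",round(s["qpos"][5],2),"F",s["ft_force"].round(1),"tcp",(s["ee_pos"]*1000).round(1),"open",round(s["opening"]*1000,1),"tilt",r[:,2].round(4))
E
python3 - <<'E'
from h import *
def m(u,v): return (110+u/5-.5,150+v/5-.5)   # crop -> pixel
for n,(a,b),z in [("fixedface",((250,185),(268,345)),.062),("movfront",((410,165),(425,325)),.063),("bedend",((583,152),(600,308)),.04),("blank +y",((295,122),(292,360)),.05),("blank -y",((377,120),(375,362)),.05)]:
    A=ray("top",m(*a),z);B=ray("top",m(*b),z);print(n,(A*1000).round(1),(B*1000).round(1),np.degrees(np.arctan2(*(A-B)[[1,0]])).round(1),np.linalg.norm(A-B).round(4))
print((ray("top",m(332,190),.05)*1000).round(1))
print("casting",[(ray("top",m(*q),.083)*1000).round(1) for q in [(440,200),(513,195),(517,262),(445,268)]])
go([.551,.209,.14],.09)
E
```

```text
fixedface [585.2 349.4  62. ] [487.2 336.2  62. ] 7.7 0.0989
movfront [596.1 251.8  63. ] [497.9 241.7  63. ] 5.9 0.0987
bedend [607.3 147.7  40. ] [509.7 137.5  40. ] 5.9 0.0981
blank +y [626.6 325.1  50. ] [479.2 323.8  50. ] 0.5 0.1474
blank -y [627.2 274.4  50. ] [477.3 273.5  50. ] 0.3 0.1499
[583.6 301.4  50. ]
casting [array([570.6, 230.9,  83. ]), array([573.1, 187.1,  83. ]), array([532.5, 184.6,  83. ]), array([529.5, 227.5,  83. ])]
t 1.3 travel [-451.4 -146.1  105.2] spin 1.145 tooly 1.235 q6 -0.15 F [-0.1 -0.8 -0.5] tcp [173.  495.7 292.2] open 92.0 tilt [ 0.  0. -1.]
```

>>> drive_tool([
  [-60,-20,10],
  [-120,-40,20],
  [-180,-58,30],
  [-240,-78,40],
  [-300,-97,50],
], spin=[0.16,0.32,0.48,0.64,0.8], grip=[0,0,0,0,0])

```text
time: 1.92
ee_pos: [0.4204, 0.3079, 0.2432]
tool_rot: [0.54, 0.842, 0.0, 0.0]
ft_force: [0.4, 0.9, 0.4]
opening: 0.0919
```

```bash
python3 -c "
from h import *
go([.551,.208,.14],.105)"
```

```text
t 1.93 travel [-145.2   77.1   56.2] spin 0.325 tooly 0.43 q6 0.06 F [0.4 0.9 0.4] tcp [420.4 307.9 243.2] open 91.9 tilt [ 5.e-04  5.e-04 -1.e+00]
```

>>> drive_tool([
  [-48,26,19],
  [-96,52,38],
  [-143,76,56],
  [-143,76,56],
  [-143,76,56],
], spin=[0.11,0.22,0.325,0.325,0.325], grip=[0,0,0,0,0])

```text
time: 2.55
ee_pos: [0.5477, 0.2117, 0.1872]
tool_rot: [0.667, 0.745, -0.0, -0.0]
ft_force: [-0.5, 0.5, 0.2]
opening: 0.0916
```

```bash
python3 -c "
from h import *
go([.5513,.208,.066],.105)
for c in ('top','side'):
    cv2.imwrite(f'pics/{c}1.png',snapshot(c)); find(c,['jaw_grip'])"
```

```text
t 2.55 travel [-4.1  3.2 74.2] spin 0.005 tooly 0.11 q6 0.13 F [-0.5  0.5  0.2] tcp [547.7 211.7 187.2] open 91.6 tilt [-8.e-04  2.e-04 -1.e+00]
top jaw_grip [] []
side jaw_grip [([550.7, 206.3, 65.0], 0.67)] [[226, 170]]
```

>>> drive_tool([
  [-4,3,40],
  [-4,3,65],
  [-4,3,74],
  [-4,3,74],
], spin=[0,0,0,0], grip=[0,0,0,0])

```text
time: 3.25
ee_pos: [0.5514, 0.2085, 0.1136]
tool_rot: [0.667, 0.745, 0.0, -0.0]
ft_force: [-0.4, 0.9, -0.1]
opening: 0.0918
```

>>> drive_tool([
  [0,0,0],
  [0,0,0],
  [0,0,0],
  [0,0,0],
  [0,0,0],
], spin=[0,0,0,0,0], grip=[0.6,0.6,0.6,0.6,0.6], squeeze=15)

```text
time: 3.88
ee_pos: [0.5516, 0.2079, 0.1134]
tool_rot: [0.667, 0.745, 0.0, 0.0]
ft_force: [-0.1, 0.5, 0.5]
opening: 0.0463
```

```bash
python3 -c "
from h import *
go([.5513,.208,.066],.105)"
```

```text
t 3.88 travel [ 0.1 -0.3  0.4] spin 0.005 tooly 0.11 q6 0.12 F [-0.1  0.5  0.5] tcp [551.6 207.9 113.4] open 46.3 tilt [ 1.e-04  1.e-04 -1.e+00]
```

>>> drive_tool([
  [0,0,0],
  [0,0,0],
  [4,0,0],
  [10,0,0],
  [15,0,0],
], spin=[0,0,0,0,0], grip=[0.6,0.6,0.6,0.6,0.6], squeeze=25)

```text
time: 4.5
ee_pos: [0.5503, 0.2221, 0.1133]
tool_rot: [0.667, 0.745, -0.0, 0.001]
ft_force: [3.3, -5.0, -1.2]
opening: 0.0438
```

>>> drive_tool([
  [4,0,0],
  [8,0,0],
  [12,0,0],
  [15,0,0],
  [15,0,0],
], spin=[0,0,0,0,0], grip=[0.6,0.6,0.6,0.6,0.6])

```text
time: 5.12
ee_pos: [0.5485, 0.2371, 0.1133]
tool_rot: [0.667, 0.745, -0.0, 0.001]
ft_force: [2.9, -3.6, 0.7]
opening: 0.0441
```

```bash
python3 -c "
from h import *
go([.5513,.208,.066],.105)
a=snapshot('top');cv2.imwrite('pics/v2.png',cv2.resize(a[150:260,110:270],(800,550),interpolation=cv2.INTER_CUBIC))
b=snapshot('side');cv2.imwrite('pics/s2.png',cv2.resize(b[110:210,150:290],(784,560),interpolation=cv2.INTER_CUBIC))"
```

```text
t 5.12 travel [-29.2  -0.4   0.4] spin 0.005 tooly 0.11 q6 0.17 F [ 2.9 -3.6  0.7] tcp [548.5 237.1 113.3] open 44.1 tilt [ 3.0e-04 -1.3e-03 -1.0e+00]
```

View pics/s2.png

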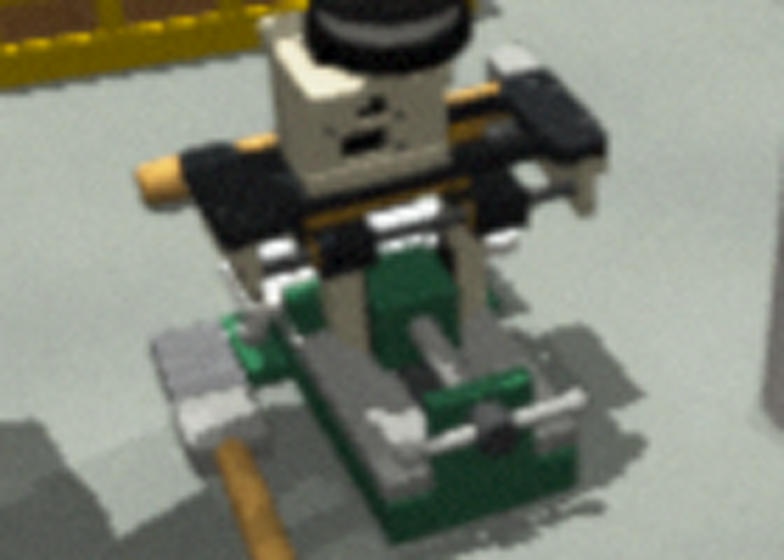

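The side view shows the fingers on both sides of the green casting, at about (345,315) and (465,300). I'll keep pushing slowly and watch the force.

>>> drive_tool([
  [2,0,0],
  [4,0,0],
  [6,0,0],
  [6,0,0],
], spin=[0,0,0,0], grip=[0.6,0.6,0.6,0.6])

```text
time: 5.72
ee_pos: [0.5478, 0.243, 0.1133]
tool_rot: [0.667, 0.745, -0.0, 0.0]
ft_force: [1.7, -5.5, 0.1]
opening: 0.0439
```

>>> drive_tool([
  [1,0,0],
  [2,0,0],
  [3,0,0],
  [3,0,0],
], spin=[0,0,0,0], grip=[0.6,0.6,0.6,0.6])

```text
time: 6.22
ee_pos: [0.5477, 0.2442, 0.1133]
tool_rot: [0.667, 0.745, -0.002, 0.001]
ft_force: [3.5, -13.1, 1.8]
opening: 0.0438
```

>>> drive_tool([
  [1,0,0],
  [2,0,0],
  [2,0,0],
  [2,0,0],
], spin=[0,0,0,0], grip=[0.6,0.6,0.6,0.6], squeeze=35)

```text
time: 6.72
ee_pos: [0.5477, 0.2444, 0.1133]
tool_rot: [0.667, 0.745, -0.003, 0.002]
ft_force: [2.7, -20.6, 2.6]
opening: 0.0435
```

```bash
python3 -c "
from h import *
go([.5513,.208,.066],.105)
a=snapshot('top');cv2.imwrite('pics/v3.png',cv2.resize(a[150:250,130:270],(784,560),interpolation=cv2.INTER_CUBIC))
find('top',['mark','blank_centre'])
snapshot('side');find('side',['mark','blank_centre'])"
```

```text
t 6.72 travel [-36.6  -0.4   0.6] spin 0.005 tooly 0.11 q6 0.19 F [  2.7 -20.6   2.6] tcp [547.7 244.4 113.3] open 43.5 tilt [-3.0e-04 -6.8e-03 -1.0e+00]
top mark [([576.3, 316.3, 50.8], 0.46)] [[171, 190]]
top blank_centre [([577.3, 317.4, 48.0], 0.58), ([547.9, 311.7, 42.4], 0.47)] [[171, 190]]
side mark [([573.9, 315.9, 52.2], 0.69)] [[223, 150]]
side blank_centre [([549.7, 315.6, 45.5], 0.4)] [[215, 153]]
```

View pics/v3.png

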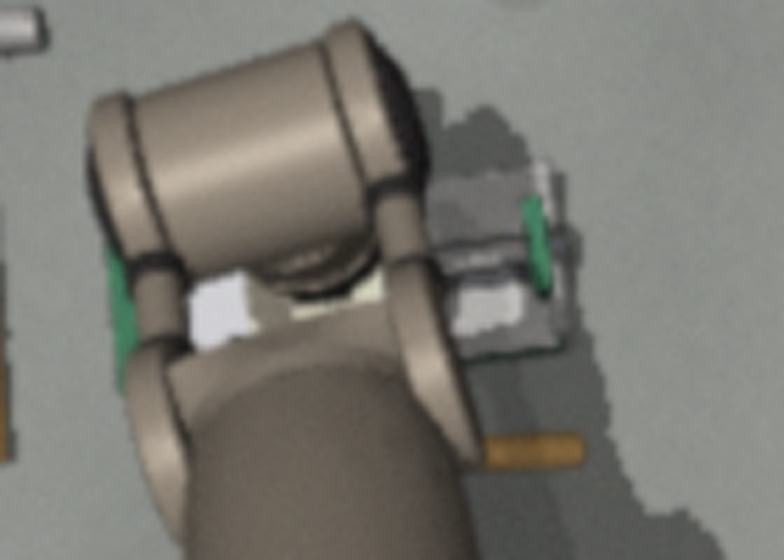

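The arm occludes the vice from above. The force rose to 20 N with no further travel, so the blank is nipped. Next I unload, open and rise.

>>> drive_tool([
  [-2,0,0],
  [-3,0,0],
  [-3,0,0],
  [-3,0,0],
  [-3,0,0],
], spin=[0,0,0,0,0], grip=[0.6,0.6,0,0,0])

```text
time: 7.65
ee_pos: [0.5471, 0.2461, 0.1132]
tool_rot: [0.667, 0.745, -0.0, -0.0]
ft_force: [0.0, -0.6, -0.4]
opening: 0.0692
```

>>> drive_tool([
  [0,0,0],
  [0,0,0],
  [0,0,-20],
  [0,0,-70],
  [0,0,-120],
], spin=[0,0,0,0,0], grip=[0,0,0,0,0])

```text
time: 8.28
ee_pos: [0.5471, 0.2457, 0.2343]
tool_rot: [0.667, 0.745, -0.0, -0.0]
ft_force: [0.1, 0.1, 0.7]
opening: 0.0915
```

```bash
python3 -c "
from h import *
go([.5345,-.203,.215],.0)"
```

```text
t 8.28 travel [-444.6  -61.8  -27.6] spin 0.11 tooly 0.11 q6 0.18 F [0.1 0.1 0.7] tcp [547.1 245.7 234.3] open 91.5 tilt [-1.e-03 -2.e-04 -1.e+00]
```

>>> drive_tool([
  [-50,-7,-6],
  [-100,-14,-12],
  [-160,-22,-18],
  [-220,-31,-28],
  [-220,-31,-28],
], spin=[0.04,0.08,0.12,0.18,0.18], grip=[0.2,0.2,0.2,0.2,0.2])

```text
time: 8.9
ee_pos: [0.541, 0.0199, 0.2622]
tool_rot: [0.733, 0.68, 0.0, 0.001]
ft_force: [-0.4, 0.5, -0.1]
opening: 0.0734
```

Run:
```python
from h import *
a=snapshot('top');b=snapshot('side')
cv2.imwrite('pics/top4.png',a);cv2.imwrite('pics/side4.png',b)
for c in ('top','side'): find(c,['vice','jaw_grip','mark','blank_centre','punch_grip','file_mid','drift_mid','driver_mid','block'])
A=cv2.resize(a[160:230,130:235],(600,400),interpolation=cv2.INTER_CUBIC)
cv2.imwrite('pics/v4.png',cv2.resize(a[155:230,130:230],(800,600),interpolation=cv2.INTER_CUBIC))
cv2.imwrite('pics/b4.png',np.hstack([cv2.resize(a[170:230,310:390],(400,300),interpolation=cv2.INTER_CUBIC),cv2.resize(b[230:320,240:320],(400,450),interpolation=cv2.INTER_CUBIC)[:300]]))
go([.5345,-.203,.215],-.073)
```

```text
top vice [([546.6, 260.4, -2.8], 0.72)] [[191, 202]]
top jaw_grip [([548.3, 247.8, 63.8], 0.82)] [[193, 198]]
top mark [([577.8, 314.3, 49.1], 0.96), ([549.9, 258.0, -4.1], 0.36)] [[172, 189]]
top blank_centre [([544.7, 311.4, 42.7], 0.63)] [[173, 200]]
top punch_grip [([535.3, -203.8, 101.8], 0.49)] [[345, 198]]
top file_mid [([538.2, -144.7, 118.5], 0.58)] [[325, 197]]
top drift_mid [([547.4, 258.6, -2.0], 0.7), ([530.2, -264.8, 110.9], 0.41)] [[192, 201]]
top driver_mid [([524.7, -323.7, 114.1], 0.46), ([536.6, -234.5, 0.2], 0.24)] [[387, 201]]
top block [([535.0, -237.2, 0.8], 0.87)] [[349, 203]]
side vice [([545.4, 254.9, 1.7], 0.57), ([533.2, -200.8, 105.5], 0.49)] [[220, 177]]
side jaw_grip [([544.8, 243.0, 64.6], 0.57)] [[220, 163]]
side mark [([572.0, 315.2, 51.7], 0.49), ([544.0, 257.9, 1.5], 0.41)] [[223, 150]]
side blank_centre [([549.4, 317.9, 48.3], 0.47)] [[215, 152]]
side punch_grip [([533.3, -203.7, 103.5], 0.91), ([531.6, -262.6, 107.4], 0.21)] [[278, 289]]
side file_mid [([540.7, -140.2, 116.0], 0.97)] [[270, 257]]
side drift_mid [([530.6, -263.6, 107.3], 0.71)] [[291, 318]]
side driver_mid [([524.3, -318.9, 112.6], 0.64), ([548.5, 315.0, 44.0], 0.4)] [[302, 348]]
side block [([532.0, -232.0, -1.6], 0.94)] [[280, 331]]
t 9.9 travel [-226.5    9.7   -0.7] spin 0.003 tooly -0.07 q6 -0.03 F [ 0.  -0.7 -0.4] tcp [540.7  23.6 261.3] open 73.1 tilt [ 1.e-04  1.e-04 -1.e+00]
```

View pics/v4.png

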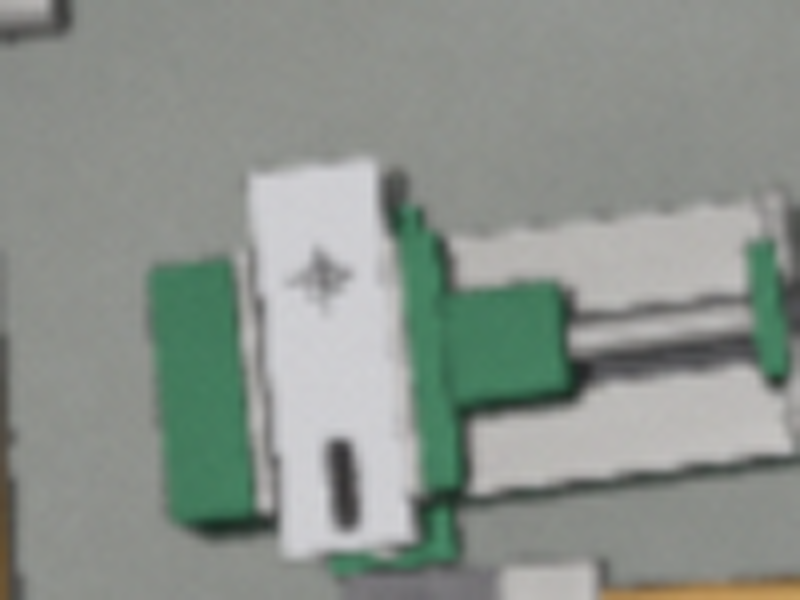

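View pics/b4.png

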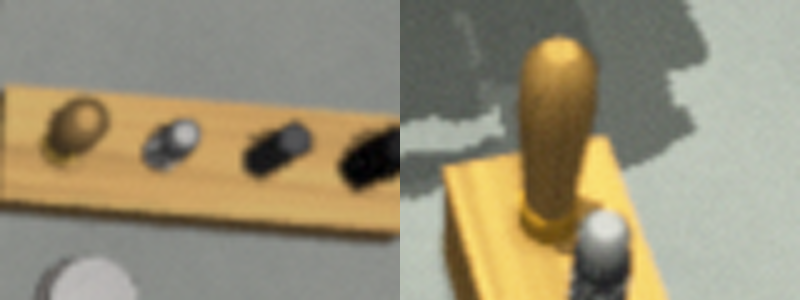

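The blank is square between the jaws, with all four edges parallel at lean 0.088. The cross is at crop (322,280). The punch cap's centre is at (185,132) in the left half of the block crop.

Run:
```python
from h import *
print("mark",ray("top",(130+322/8-.5,155+280/8-.5),.05)*1000)
print("cap",ray("top",(310+185/5-.3,170+132/5-.3),.144)*1000)
print("blank corners",[(ray("top",(130+u/8-.5,155+v/8-.5),.05)*1000).round(1).tolist() for u,v in [(250,178),(283,555),(378,160),(412,540)]])
print("moving jaw front edge?",[(ray("top",(130+u/8-.5,155+v/8-.5),.063)*1000).round(1).tolist() for u,v in [(400,210),(425,490)]])
print("side cap",ray("side",(240+600/5,230+225/5),.146)*1000)
go([.534,-.203,.215],-.073)
```

```text
mark [577.607037   320.20687535  50.        ]
cap [ 535.02693472 -201.5312931   144.        ]
blank corners [[617.9, 348.8, 50.0], [472.1, 332.9, 50.0], [624.4, 299.5, 50.0], [477.2, 284.1, 50.0]]
moving jaw front edge? [[602.0, 288.6, 63.0], [494.6, 277.4, 63.0]]
side cap [ 665.82257495 -248.29999866  146.        ]
t 9.9 travel [-226.5    9.2   -0.7] spin 0.003 tooly -0.07 q6 -0.03 F [ 0.  -0.7 -0.4] tcp [540.7  23.6 261.3] open 73.1 tilt [ 1.e-04  1.e-04 -1.e+00]
```

>>> drive_tool([
  [-60,2,0],
  [-120,5,0],
  [-180,7,0],
  [-227,9,0],
  [-227,9,0],
], spin=[0,0,0,0,0], grip=[0.2,0.2,0.2,0.2,0.2])

```text
time: 10.52
ee_pos: [0.5334, -0.2067, 0.2609]
tool_rot: [0.733, 0.68, -0.0, 0.0]
ft_force: [-0.3, -0.2, 0.3]
opening: 0.0733
```

Run:
```python
from h import *
b=snapshot('side')
find('side',['punch_grip'])
cv2.imwrite('pics/s5.png',cv2.resize(b[200:350,210:360],(600,600),interpolation=cv2.INTER_CUBIC))
go([.534,-.203,.109],-.073)
```

```text
side punch_grip [([532.5, -201.7, 107.8], 0.53)] [[278, 287]]
t 10.62 travel [  0.4   0.4 105. ] spin 0.002 tooly -0.071 q6 -0.43 F [ 0.1 -0.5  0.2] tcp [ 533.6 -203.4  261. ] open 73.6 tilt [-4.e-04  8.e-04 -1.e+00]
```

View pics/s5.png

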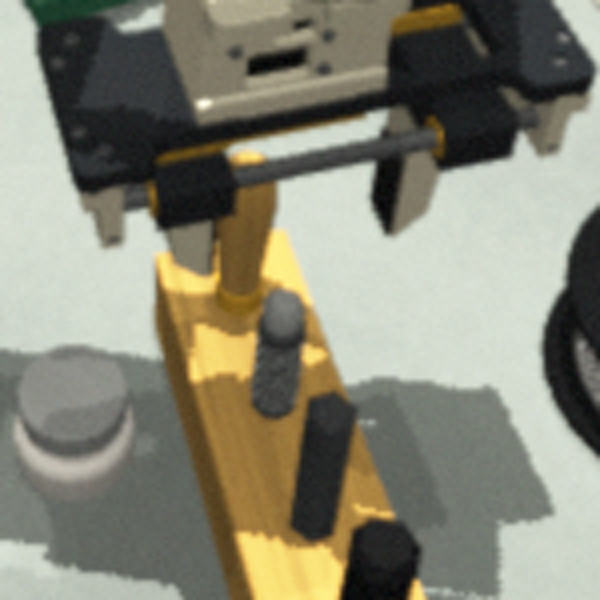

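The picture shows the gripper above the block, with the punch cap at crop (283,315) between the finger planes and the file handle at (245,220). Descending now.

>>> drive_tool([
  [0,1,40],
  [0,1,70],
  [0,1,92],
  [0,1,102],
  [0,1,102],
], spin=[0,0,0,0,0], grip=[0.2,0.2,0.2,0.2,0.2])

```text
time: 11.25
ee_pos: [0.5349, -0.2025, 0.1591]
tool_rot: [0.731, 0.682, -0.0, -0.0]
ft_force: [-0.7, -0.8, -0.4]
opening: 0.0736
```

>>> drive_tool([
  [0,0,0],
  [0,0,0],
  [0,0,0],
  [0,0,0],
  [0,0,0],
], spin=[0,0,0,0,0], grip=[0.7,0.85,0.85,0.85,0.85], squeeze=10)

```text
time: 11.88
ee_pos: [0.5348, -0.2035, 0.1593]
tool_rot: [0.731, 0.682, 0.0, 0.0]
ft_force: [0.1, 0.3, -0.0]
opening: 0.0277
```

Run:
```python
from h import *
go([.534,-.203,.112],-.073)
b=snapshot('side')
cv2.imwrite('pics/s6.png',cv2.resize(b[220:340,220:340],(600,600),interpolation=cv2.INTER_CUBIC))
```

```text
t 11.88 travel [ 0.5 -0.8  0.3] spin 0.003 tooly -0.07 q6 -0.43 F [ 0.1  0.3 -0. ] tcp [ 534.8 -203.5  159.3] open 27.7 tilt [ 1.e-04  1.e-04 -1.e+00]
```

View pics/s6.png

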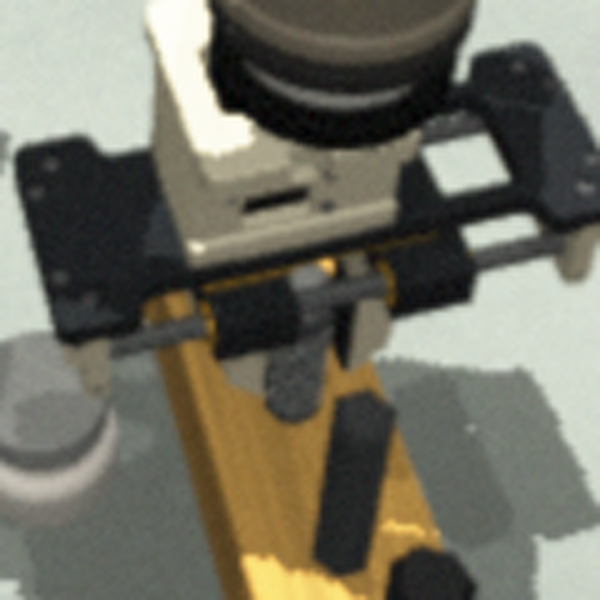

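The punch barrel at (295,370) sits between the two pads at (245,375) and (370,330), and the neighbouring tools are clear. Closing firmly.

>>> drive_tool([
  [0,0,0],
  [0,0,0],
  [0,0,0],
  [0,0,0],
], spin=[0,0,0,0], grip=[0.9,0.9,0.9,0.9], squeeze=38)

```text
time: 12.42
ee_pos: [0.5349, -0.2035, 0.1593]
tool_rot: [0.731, 0.682, 0.0, 0.0]
ft_force: [0.9, -0.6, 0.5]
opening: 0.0217
```

Run:
```python
from h import *
go([.534,-.203,.112],-.073)
```

```text
t 12.43 travel [ 0.5 -0.9  0.3] spin 0.003 tooly -0.07 q6 -0.43 F [ 0.9 -0.6  0.5] tcp [ 534.9 -203.5  159.3] open 21.7 tilt [ 2.e-04 -0.e+00 -1.e+00]
```

>>> drive_tool([
  [0,0,-15],
  [0,0,-40],
  [0,0,-75],
  [0,0,-120],
  [0,0,-180],
], spin=[0,0,0,0,0], grip=[0.9,0.9,0.9,0.9,0.9])

```text
time: 13.05
ee_pos: [0.534, -0.203, 0.3403]
tool_rot: [0.731, 0.682, -0.0, -0.001]
ft_force: [1.3, -0.7, -1.3]
opening: 0.0212
```

Run:
```python
from h import *
b=snapshot('side');a=snapshot('top')
cv2.imwrite('pics/s7.png',cv2.resize(b[160:310,220:370],(600,600),interpolation=cv2.INTER_CUBIC))
find('side',['punch_grip','punch_tip'])
find('top',['punch_grip','punch_tip'])
go([.578,.319,.19],-.073)
```

```text
side punch_grip [([532.2, -201.4, 284.2], 0.96)] [[285, 220]]
side punch_tip [] []
top punch_grip [] []
top punch_tip [] []
t 13.35 travel [523.8   7.5 101.7] spin 0.003 tooly -0.07 q6 -0.43 F [ 0.4 -0.1 -2.8] tcp [ 534.1 -203.2  338.1] open 21.3 tilt [-0.0024  0.0014 -1.    ]
```

View pics/s7.png

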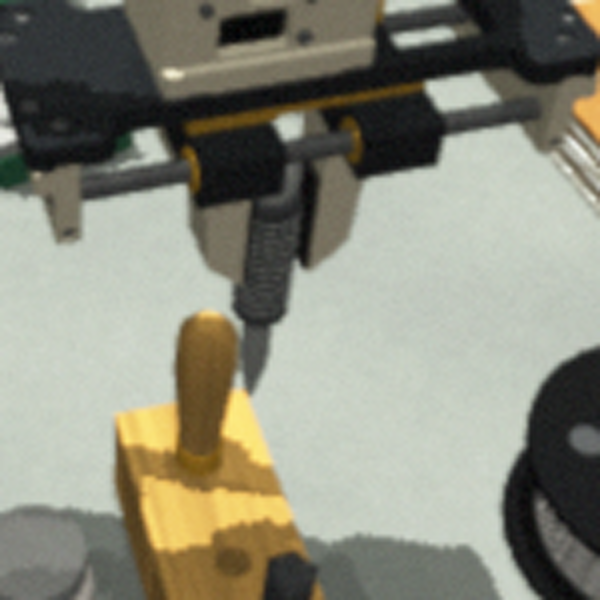

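The punch is out and held. Its tip is at crop (252,390) and the shoulder is at about (262,315). The file is untouched. I'll compare the axis with vertical.

Run:
```python
from h import *
s=status.state();p=s["ee_pos"]
for dz in (-.1493,-.0953,-.0533,-.031):
    for dy in (0,-.004): print(dz,dy,[((proj("side",p+[0,dy,dz])-[220,160]+.4)*4).round(0).tolist()])
print("tip ray at z",ray("side",(220+252/4-.4,160+390/4-.4),p[2]-.1493)*1000, "shoulder",ray("side",(220+262/4-.4,160+313/4-.4),p[2]-.0953)*1000)
```

```text
-0.1493 0 [[250.0, 401.0]]
-0.1493 -0.004 [[254.0, 409.0]]
-0.0953 0 [[260.0, 316.0]]
-0.0953 -0.004 [[264.0, 323.0]]
-0.0533 0 [[269.0, 241.0]]
-0.0533 -0.004 [[273.0, 249.0]]
-0.031 0 [[274.0, 198.0]]
-0.031 -0.004 [[278.0, 206.0]]
tip ray at z [ 537.12060457 -198.20940117  188.762126  ] shoulder [ 535.45225054 -202.15242156  242.762126  ]
```

>>> drive_tool([
  [40,0,0],
  [95,1,0],
  [150,2,0],
  [205,3,0],
  [260,4,0],
], spin=[0,0,0,0,0], grip=[0.9,0.9,0.9,0.9,0.9])

```text
time: 13.98
ee_pos: [0.5563, 0.0573, 0.3374]
tool_rot: [0.731, 0.682, -0.001, -0.001]
ft_force: [1.0, -0.3, -2.8]
opening: 0.0216
```

>>> drive_tool([
  [55,1,0],
  [110,2,15],
  [165,3,35],
  [220,3,60],
  [264,4,80],
], spin=[0,0,0,0,0], grip=[0.9,0.9,0.9,0.9,0.9])

```text
time: 14.6
ee_pos: [0.5783, 0.3206, 0.2558]
tool_rot: [0.731, 0.682, -0.002, -0.001]
ft_force: [0.8, 0.4, -2.6]
opening: 0.0212
```

>>> drive_tool([
  [0,0,10],
  [0,0,20],
  [0,0,20],
], spin=[0,0,0], grip=[0.9,0.9,0.9])

```text
time: 14.98
ee_pos: [0.5793, 0.3172, 0.2382]
tool_rot: [0.732, 0.681, -0.001, -0.0]
ft_force: [-1.0, -0.3, -2.5]
opening: 0.0211
```

Run:
```python
from h import *
b=snapshot('side');cv2.imwrite('pics/side8.png',b);cv2.imwrite('pics/top8.png',snapshot('top'))
go([.5776,.3195,.11],-.073)
p=status.state()["ee_pos"]
print("pred tip px",(proj("side",p+[0,0,-.1493])-[180,100]+.4)*8,"mark px",[((proj("side",m)-[180,100]+.4)*8).round().tolist() for m in ([.5776,.3195,.05],[.5776,.317,.05])])
cv2.imwrite('pics/s8.png',cv2.resize(b[100:175,180:280],(800,600),interpolation=cv2.INTER_CUBIC))
find('side',['mark','punch_tip','punch_grip'])
```

```text
t 15.07 travel [ 1.8 -2.4 82.9] spin 0.001 tooly -0.072 q6 0.46 F [-0.4 -0.2 -2.8] tcp [579.9 317.5 239.9] open 20.9 tilt [ 7.e-04  2.e-04 -1.e+00]
pred tip px [358.72631895 310.94777905] mark px [[356.0, 401.0], [358.0, 405.0]]
side mark [([572.1, 316.4, 52.2], 0.8)] [[223, 150]]
side punch_tip [] []
side punch_grip [([576.3, 318.0, 183.2], 0.69)] [[222, 110]]
```

View pics/s8.png

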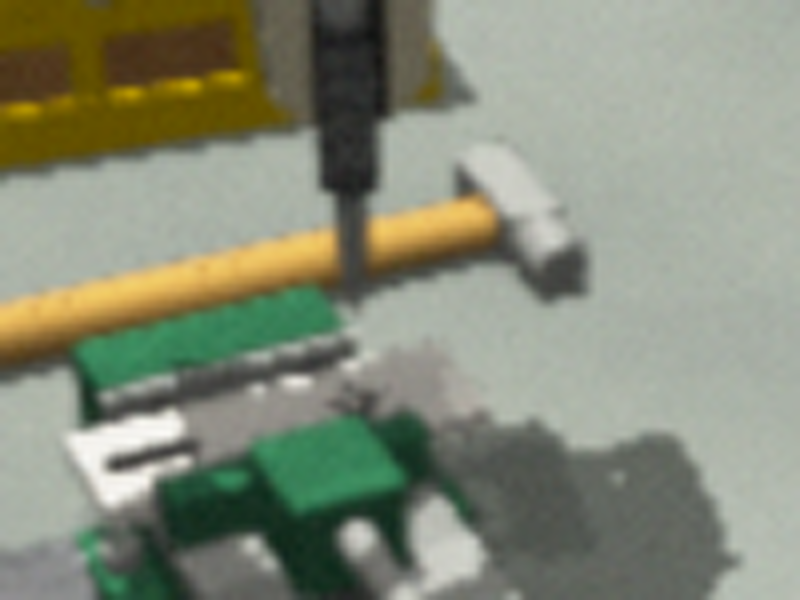

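The side view shows the cross at (357,401), exactly where (577.6, 319.5, 50) projects. The punch tip is at about (353,305), against a predicted (359,311). I'll measure the axis column more finely.

Run:
```python
from h import *
g=cv2.imread('pics/side8.png').astype(int)
p=status.state()["ee_pos"]
for r in range(113,141):
    row=g[r,212:236]
    z=None
    print(r,' '.join('%3d'%v for v in row.mean(1)))
for dz in (-.053,-.0953,-.12,-.1353,-.1493): print(dz,proj("side",p+[0,0,dz]).round(1))
print(proj("side",p+[.002,0,-.1493])-proj("side",p+[0,0,-.1493]),proj("side",p+[0,.002,-.1493])-proj("side",p+[0,0,-.1493]))
print("mark rows")
for r in range(146,155): print(r,' '.join('%3d'%v for v in g[r,214:236].mean(1)))
print(proj("side",[.5776,.3195,.05]))
```

```text
113  61  59  72  78  83  86  80  52  37  41  39  41  36  41  39  28  57  93 100 102 103  99 102 107
114  59  59  63  72  76  87  84  52  34  39  46  47  44  42  45  50  78 124 154 155 160 158 156 157
115  65  69  68  74  76  89  89  65  44  46  50  46  43  43  58 102 146 160 171 176 172 174 174 174
116  93  95  93  96  97 122 137 108  54  49  43  47  46  49  67 123 166 175 172 173 177 173 173 175
117 148 150 151 154 154 159 157 112  54  42  47  38  45  44  66 119 169 174 176 175 176 174 174 172
118 167 170 172 171 171 172 162 123  50  38  48  51  46  49  67 120 169 174 173 176 173 176 173 175
119 171 174 175 176 174 173 168 135  60  42  49  52  44  51  61 119 168 175 175 172 175 174 174 173
120 172 173 174 174 175 176 172 141  62  46  48  44  51  51  57 117 168 174 173 173 175 175 175 172
121 176 171 172 173 172 176 168 142  65  47  43  37  40  42  50 111 170 173 173 175 175 171 172 171
122 176 172 171 176 170 171 169 141  60  42  38  36  39  34  54 120 168 172 172 174 173 173 172 171
123 176 174 173 172 174 173 171 148  85  48  37  31  39  39  66 128 165 171 172 170 169 167 170 167

[... 2024 characters left out ...]
 144 141 141 141 140 141 153
148 137 165 186 183 171 144 144 139 125 100 117 119 124 133 128 142 139 141 141 141 139 149
149 145 144 149 149 145 143 141 134 118 112 100  82  83 110 130 138 136 138 140 139 141 153
150 144 147 142 142 141 140 127 103  92  96 105  72  80 113 134 126 119 133 139 141 144 146
151 146 144 140 142 140 136 135 123 101  79  76  63  85 113 116  96  85  99 120 141 142 145
152 141 139 138 138 140 129 117 114 102  88  84  70  76  83  76  60  58  64  86 120 137 127
153 137 128 118 117 110 102 100  95  95  91  88  83  61  58  54  50  47  53  59  85 113 110
154 115 105  95  96  92  94  90  92  93  90  86  86  75  58  49  49  45  46  47  64  91 105
[224.06318546 149.7267194 ]
```

Run:
```python
import cv2,numpy as np
a=cv2.imread('pics/top8.png')
cv2.imwrite('pics/t8.png',cv2.resize(a[140:240,120:260],(784,560),interpolation=cv2.INTER_CUBIC))
```

View pics/t8.png

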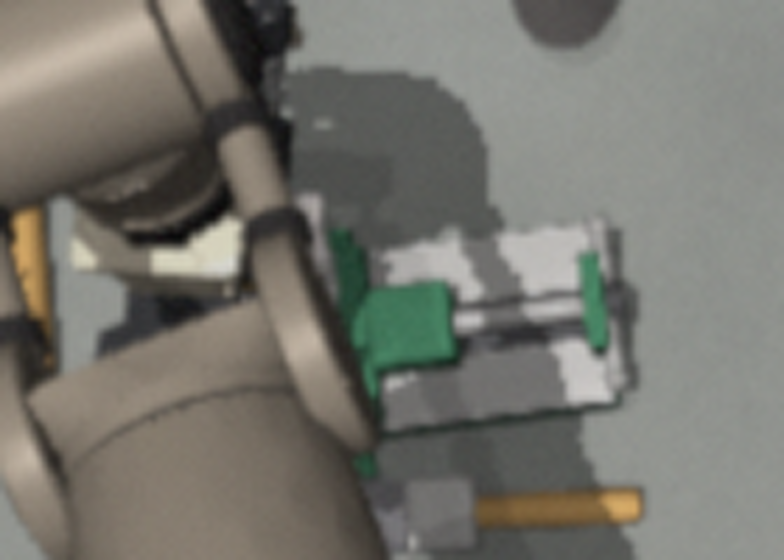

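From above the arm hides the cross. I'll fit the cross pattern in the clear pictures to sharpen its position.

Run:
```python
from h import *
from scipy.ndimage import map_coordinates as mc
t=np.linspace(-.013,.013,53);c=np.linspace(0,2*np.pi,60)
pts=np.vstack([np.c_[t,0*t],np.c_[0*t,t],.007*np.c_[np.cos(c),np.sin(c)]])
for f,cam in (("top4","top"),("side4","side"),("side8","side")):
    g=cv2.imread(f"pics/{f}.png").mean(2)
    def score(m,yaw=.105):
        k=np.array([[np.cos(yaw),-np.sin(yaw)],[np.sin(yaw),np.cos(yaw)]])
        w=pts@k.T+m; q=np.array([proj(cam,[*v,.05]) for v in w[::3]])
        return mc(g,[q[:,1],q[:,0]],order=1).mean()
    M=np.array([.5776,.3195])
    best=sorted((score(M+[dx,dy]),dx,dy) for dx in np.arange(-.008,.0081,.001) for dy in np.arange(-.006,.0061,.001))[:8]
    print(f,[(round(s,1),round((M[0]+x)*1000,1),round((M[1]+y)*1000,1)) for s,x,y in best])
```

```text
Traceback (most recent call last):
  File "h.py", line 4, in proj
    c=camera_info(cam); q=np.array(c["world_to_cam"])@np.append(p,1)
ValueError: time passes only in moves, steps and waits
```

```bash
sed -i 's/^def proj/import functools\ncamera_info=functools.lru_cache(camera_info)\ndef proj/' h.py
cat > fit.py <<'E'
from h import *
from scipy.ndimage import map_coordinates as mc
t=np.linspace(-.013,.013,53);c=np.linspace(0,2*np.pi,60)
pts=np.vstack([np.c_[t,0*t],np.c_[0*t,t],.007*np.c_[np.cos(c),np.sin(c)]])
def fit(f,cam,M=(.5776,.3195),yaw=.105):
    g=cv2.imread(f"pics/{f}.png").mean(2); M=np.array(M)
    k=np.array([[np.cos(yaw),-np.sin(yaw)],[np.sin(yaw),np.cos(yaw)]])
    def score(m):
        q=np.array([proj(cam,[*v,.05]) for v in (pts@k.T+m)[::3]])
        return mc(g,[q[:,1],q[:,0]],order=1).mean()
    best=sorted((score(M+[dx,dy]),dx,dy) for dx in np.arange(-.007,.0071,.001) for dy in np.arange(-.005,.0051,.001))[:6]
    print(f,[(round(s,1),round((M[0]+x)*1000,1),round((M[1]+y)*1000,1)) for s,x,y in best])
E
python3 -c "
from fit import *
fit('top4','top');fit('side4','side');fit('side8','side')"
```

```text
top4 [(np.float64(157.6), np.float64(578.6), np.float64(319.5)), (np.float64(157.6), np.float64(577.6), np.float64(319.5)), (np.float64(158.1), np.float64(577.6), np.float64(320.5)), (np.float64(158.1), np.float64(578.6), np.float64(320.5)), (np.float64(158.8), np.float64(579.6), np.float64(319.5)), (np.float64(159.1), np.float64(576.6), np.float64(319.5))]
side4 [(np.float64(37.1), np.float64(570.6), np.float64(314.5)), (np.float64(37.7), np.float64(571.6), np.float64(314.5)), (np.float64(38.4), np.float64(570.6), np.float64(315.5)), (np.float64(38.9), np.float64(572.6), np.float64(314.5)), (np.float64(39.0), np.float64(571.6), np.float64(315.5)), (np.float64(39.5), np.float64(570.6), np.float64(316.5))]
side8 [(np.float64(92.0), np.float64(578.6), np.float64(314.5)), (np.float64(92.1), np.float64(577.6), np.float64(314.5)), (np.float64(92.4), np.float64(576.6), np.float64(314.5)), (np.float64(92.4), np.float64(579.6), np.float64(314.5)), (np.float64(92.8), np.float64(577.6), np.float64(315.5)), (np.float64(92.9), np.float64(578.6), np.float64(315.5))]
```

The top fit gives (578, 320). The side view is shadowed by the moving jaw and less certain. I'll lower the punch to a few millimetres above the blank and compare tip and cross directly.

>>> drive_tool([
  [0,0,12],
  [0,0,24],
  [1,-1,34],
  [1,-1,34],
  [1,-1,34],
], spin=[0,0,0,0,0], grip=[0.9,0.9,0.9,0.9,0.9])

```text
time: 15.85
ee_pos: [0.5786, 0.3199, 0.2054]
tool_rot: [0.731, 0.682, 0.0, 0.0]
ft_force: [0.1, 0.3, -1.6]
opening: 0.0214
```

Run:
```python
from h import *
b=np.mean([snapshot('side').astype(float) for _ in range(6)],0); np.save('s9.npy',b)
p=status.state()["ee_pos"]
go([.578,.319,.11],-.073)
print("pred tip",(proj("side",p+[0,0,-.1493])-[204,126]+.5)*16-.5,"pred mark",(proj("side",[.578,.3195,.05])-[204,126]+.5)*16-.5)
im=cv2.resize(b[126:162,204:246],(672,576),interpolation=cv2.INTER_CUBIC)
cv2.imwrite('pics/s9.png',np.clip(im*1.3,0,255).astype(np.uint8))
```

```text
t 16.15 travel [-0.8 -0.6 48.6] spin 0.003 tooly -0.07 q6 0.46 F [-0.8  0.5 -1.9] tcp [578.6 319.8 205.6] open 21.2 tilt [ 5.e-04  3.e-04 -1.e+00]
pred tip [331.93555121 357.4724651 ] pred mark [330.57720634 386.74181879]
```

View pics/s9.png

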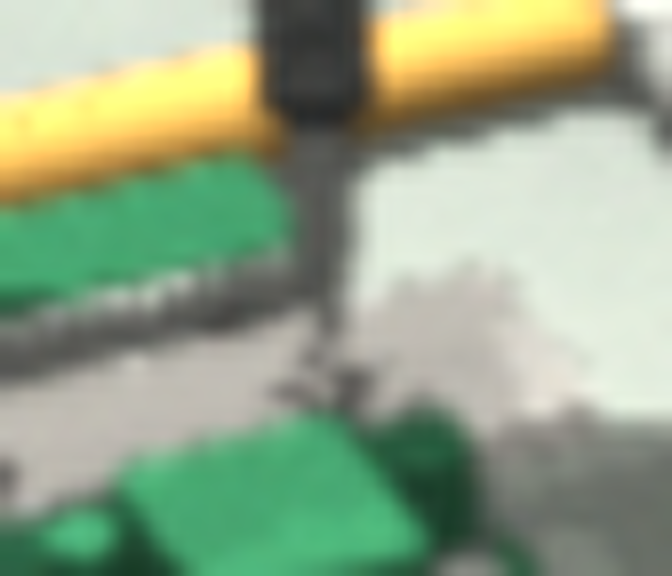

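The punch tip is at about (328,347), just above the cross at about (327,384). The predictions were (332,357) and (331,387), so both are off by the same small amount. I'll run one contrast-based numeric check in the side view before pressing.

Run:
```python
from fit import *
# render template and normalised correlation in side view
g8=cv2.imread("pics/side8.png").mean(2); t4=cv2.imread("pics/top4.png").mean(2); g9=np.load('s9.npy').mean(2)
yaw=.105;k=np.array([[np.cos(yaw),-np.sin(yaw)],[np.sin(yaw),np.cos(yaw)]])
n=np.arange(-.0145,.01451,.0005);X,Y=np.meshgrid(n,n);P=np.c_[X.ravel(),Y.ravel()]
r=np.hypot(*P.T);T=((abs(P[:,0])<.0008)&(r<.013))|((abs(P[:,1])<.0008)&(r<.013))|(abs(r-.007)<.0006)
T=cv2.GaussianBlur(T.reshape(X.shape).astype(float),(0,0),3).ravel()   # ~1.5 mm blur
for name,g,cam,ylo in (("top4",t4,"top",-.0145),("side8",g8,"side",-.006),("s9",g9,"side",-.006)):
    keep=(P[:,1]>ylo)&(P[:,1]<(.0145 if name!="s9" else .002)); res=[]
    for x in np.arange(.572,.5861,.001):
        for y in np.arange(.312,.3251,.001):
            q=np.array([proj(cam,[*v,.05]) for v in (P[keep][::3]@k.T+[x,y])])
            I=mc(g,[q[:,1],q[:,0]],order=1)
            res.append((-np.corrcoef(I,T[keep][::3])[0,1],round(x*1000),round(y*1000)))
    res.sort(reverse=True);print(name,[(round(float(c),2),x,y) for c,x,y in res[:5]])
```

```text
top4 [(0.91, 578, 320), (0.91, 579, 320), (0.89, 579, 319), (0.89, 578, 319), (0.88, 579, 321)]
side8 [(0.82, 578, 321), (0.82, 578, 320), (0.81, 577, 320), (0.81, 577, 321), (0.8, 578, 319)]
s9 [(0.69, 578, 320), (0.69, 578, 321), (0.69, 577, 320), (0.68, 578, 319), (0.68, 577, 319)]
```

The two views agree within about 1 mm on (578, 320), and the tool axis is at (578.6, 319.8). Pressing down.

>>> drive_tool([
  [0,0,3],
  [0,0,5],
  [0,0,7],
  [0,0,9],
  [0,0,9],
], spin=[0,0,0,0,0], grip=[0.9,0.9,0.9,0.9,0.9], squeeze=45)

```text
time: 16.77
ee_pos: [0.5785, 0.3198, 0.1965]
tool_rot: [0.731, 0.682, 0.0, 0.0]
ft_force: [-1.1, 0.0, 0.1]
opening: 0.0213
```

>>> drive_tool([
  [0,0,1],
  [0,0,2],
  [0,0,3],
  [0,0,3],
], spin=[0,0,0,0], grip=[0.9,0.9,0.9,0.9])

```text
time: 17.27
ee_pos: [0.5787, 0.3198, 0.1938]
tool_rot: [0.731, 0.682, 0.0, 0.0]
ft_force: [-1.2, 1.0, 4.0]
opening: 0.0209
```

>>> drive_tool([
  [0,0,1],
  [0,0,2],
  [0,0,2],
], spin=[0,0,0], grip=[0.9,0.9,0.9])

```text
time: 17.65
ee_pos: [0.5787, 0.3199, 0.1922]
tool_rot: [0.731, 0.682, 0.001, 0.0]
ft_force: [-2.3, -0.5, 7.5]
opening: 0.0213
```

>>> drive_tool([
  [0,0,1],
  [0,0,2],
  [0,0,2],
], spin=[0,0,0], grip=[0.9,0.9,0.9])

```text
time: 18.02
ee_pos: [0.5786, 0.3198, 0.1895]
tool_rot: [0.731, 0.682, 0.0, 0.0]
ft_force: [-1.0, 0.0, 1.7]
opening: 0.0215
```

>>> drive_tool([
  [0,0,1],
  [0,0,2],
  [0,0,2],
], spin=[0,0,0], grip=[0.9,0.9,0.9])

```text
time: 18.4
ee_pos: [0.5787, 0.3199, 0.1881]
tool_rot: [0.731, 0.682, 0.001, 0.0]
ft_force: [-1.5, -0.8, 7.9]
opening: 0.0212
```

>>> drive_tool([
  [0,0,1],
  [0,0,1],
], spin=[0,0], grip=[0.9,0.9])

```text
time: 18.65
ee_pos: [0.5788, 0.3199, 0.1877]
tool_rot: [0.731, 0.682, 0.001, 0.0]
ft_force: [-2.4, -1.2, 11.0]
opening: 0.0217
```

>>> drive_tool([
  [0,0,-5],
  [0,0,-15],
  [0,0,-50],
  [0,0,-100],
  [0,0,-152],
], spin=[0,0,0,0,0], grip=[0.9,0.9,0.9,0.9,0.9])

```text
time: 19.27
ee_pos: [0.5782, 0.3195, 0.3387]
tool_rot: [0.731, 0.682, -0.001, -0.0]
ft_force: [0.4, 0.9, -2.6]
opening: 0.0215
```

Run:
```python
from h import *
go([.5349,-.2035,.2933],-.07)
```

```text
t 19.27 travel [-524.8   -6.6   -1. ] spin -0.0 tooly -0.07 q6 0.46 F [ 0.4  0.9 -2.6] tcp [578.2 319.5 338.7] open 21.5 tilt [-0.0023 -0.001  -1.    ]
```

The force went 10 N, fell to 4 N, then rose at the hard stop, so the spring snapped. Returning to the block at height.

>>> drive_tool([
  [-40,0,0],
  [-95,-1,0],
  [-150,-2,0],
  [-205,-3,0],
  [-260,-3,0],
], spin=[0,0,0,0,0], grip=[0.9,0.9,0.9,0.9,0.9])

```text
time: 19.9
ee_pos: [0.5567, 0.0589, 0.3378]
tool_rot: [0.731, 0.682, -0.0, -0.0]
ft_force: [0.2, -0.4, -2.1]
opening: 0.021
```

>>> drive_tool([
  [-55,-1,0],
  [-110,-2,0],
  [-165,-3,0],
  [-220,-3,0],
  [-264,-3,0],
], spin=[0,0,0,0,0], grip=[0.9,0.9,0.9,0.9,0.9])

```text
time: 20.52
ee_pos: [0.5352, -0.2047, 0.3377]
tool_rot: [0.732, 0.682, -0.0, -0.001]
ft_force: [0.1, 1.1, -2.6]
opening: 0.0209
```

>>> drive_tool([
  [0,0,0],
  [0,0,0],
  [0,0,0],
], spin=[0,0,0], grip=[0.9,0.9,0.9])

```text
time: 20.9
ee_pos: [0.536, -0.2014, 0.3382]
tool_rot: [0.731, 0.682, 0.0, -0.0]
ft_force: [-0.1, 0.3, -1.8]
opening: 0.0209
```

```bash
python3 - <<'E'
from h import *
go([.5349,-.2035,.2933],-.07)
a=snapshot('top');cv2.imwrite('pics/top10.png',a);b=snapshot('side');cv2.imwrite('pics/side10.png',b)
# compare punch silhouette with the earlier s7 picture (same TCP)
o=cv2.imread('pics/s7.png');n=cv2.resize(b[160:310,220:370],(600,600),interpolation=cv2.INTER_CUBIC)
sub=lambda i:i[170:400,225:310]
(dx,dy),resp=cv2.phaseCorrelate(np.float32(cv2.cvtColor(sub(o),6)),np.float32(cv2.cvtColor(sub(n),6)));print("shift px",dx/4,dy/4,resp)
for nm,i in(("old",o),("new",n)):
    gg=cv2.cvtColor(i,6)
    for r in (240,290,340,370,385): 
        c=np.where(gg[r,225:310]<115)[0]; print(nm,r,c.min()+225 if len(c) else 0,c.max()+225 if len(c) else 0)
E
python3 -c "
from fit import *
fit('top10','top')"
```

```text
t 20.9 travel [-2.2 -0.9 -2.1] spin 0.002 tooly -0.068 q6 -0.42 F [-0.1  0.3 -1.8] tcp [ 536.  -201.4  338.2] open 20.9 tilt [-3.e-04  6.e-04 -1.e+00]
shift px 0.04068545348851593 -0.004721463614789201 0.6275795113598859
old 240 225 309
old 290 234 288
old 340 225 267
old 370 225 260
old 385 225 253
new 240 225 309
new 290 238 291
new 340 225 271
new 370 225 262
new 385 225 257
top10 [(np.float64(163.5), np.float64(578.6), np.float64(319.5)), (np.float64(163.6), np.float64(577.6), np.float64(319.5)), (np.float64(164.2), np.float64(578.6), np.float64(320.5)), (np.float64(164.3), np.float64(577.6), np.float64(320.5)), (np.float64(164.5), np.float64(579.6), np.float64(319.5)), (np.float64(165.0), np.float64(576.6), np.float64(319.5))]
```

>>> drive_tool([
  [-2,-1,30],
  [-2,-1,75],
  [-2,-1,112],
  [-2,-1,112],
  [-2,-1,112],
], spin=[0,0,0,0,0], grip=[0.9,0.9,0.9,0.9,0.9])

```text
time: 21.62
ee_pos: [0.5356, -0.2045, 0.228]
tool_rot: [0.731, 0.682, 0.0, 0.001]
ft_force: [-0.1, 0.4, -1.9]
opening: 0.021
```

Run:
```python
from h import *
go([.5349,-.2035,.1123],-.07)
```

```text
t 21.62 travel [ 1.  -0.9 68.7] spin 0.001 tooly -0.069 q6 -0.43 F [-0.1  0.4 -1.9] tcp [ 535.6 -204.5  228. ] open 21.0 tilt [ 0.0023 -0.0012 -1.    ]
```

>>> drive_tool([
  [0.5,-0.5,0],
  [0.5,-0.5,8],
  [0.5,-0.5,16],
  [0.5,-0.5,22],
  [0.5,-0.5,22],
], spin=[0,0,0,0,0], grip=[0.9,0.9,0.9,0.9,0.9])

```text
time: 22.25
ee_pos: [0.534, -0.2038, 0.2035]
tool_rot: [0.731, 0.682, -0.0, -0.001]
ft_force: [-0.3, 0.8, -2.8]
opening: 0.0214
```

>>> drive_tool([
  [0,0,8],
  [0,0,16],
  [0,0,24],
  [0,0,30],
  [0,0,30],
], spin=[0,0,0,0,0], grip=[0.9,0.9,0.9,0.9,0.9])

```text
time: 22.88
ee_pos: [0.5341, -0.2038, 0.1736]
tool_rot: [0.731, 0.682, -0.0, -0.001]
ft_force: [0.0, 0.9, -1.8]
opening: 0.0212
```

Run:
```python
from h import *
go([.5349,-.2035,.1123],-.07)
```

```text
t 22.88 travel [ 0.4  0.8 14.3] spin 0.0 tooly -0.07 q6 -0.43 F [ 0.   0.9 -1.8] tcp [ 534.1 -203.8  173.6] open 21.2 tilt [-1.e-03  6.e-04 -1.e+00]
```

In the hole with no contact forces. Last 14 mm to the shoulder.

>>> drive_tool([
  [0,0.5,5],
  [0,0.5,10],
  [0,0.5,13],
  [0,0.5,14],
  [0,0.5,14],
], spin=[0,0,0,0,0], grip=[0.9,0.9,0.9,0.9,0.9])

```text
time: 23.5
ee_pos: [0.5348, -0.204, 0.1603]
tool_rot: [0.731, 0.682, 0.0, 0.0]
ft_force: [1.0, -0.7, -3.1]
opening: 0.0212
```

>>> drive_tool([
  [0,0,1],
  [0,0,1],
  [0,0,1],
], spin=[0,0,0], grip=[0.9,0.9,0.9])

```text
time: 23.88
ee_pos: [0.5348, -0.204, 0.1593]
tool_rot: [0.731, 0.682, 0.0, -0.0]
ft_force: [-0.7, -0.1, -2.9]
opening: 0.0214
```

>>> drive_tool([
  [0,0,1],
  [0,0,1],
  [0,0,1],
], spin=[0,0,0], grip=[0.9,0.9,0.9])

```text
time: 24.25
ee_pos: [0.5348, -0.204, 0.1592]
tool_rot: [0.731, 0.682, 0.0, 0.0]
ft_force: [-1.9, 0.8, 5.2]
opening: 0.0213
```

>>> drive_tool([
  [0,0,1],
  [0,0,1],
  [0,0,1],
], spin=[0,0,0], grip=[0.9,0.9,0.9])

```text
time: 24.62
ee_pos: [0.5349, -0.2041, 0.1592]
tool_rot: [0.731, 0.682, 0.0, 0.001]
ft_force: [-4.2, 1.7, 12.7]
opening: 0.0213
```

Shoulder is seated. Unload, open, rise.

>>> drive_tool([
  [0,0,-2],
  [0,0,-2],
  [0,0,-2],
  [0,0,-2],
  [0,0,-2],
], spin=[0,0,0,0,0], grip=[0.9,0.7,0.3,0.2,0.2])

```text
time: 25.25
ee_pos: [0.5348, -0.204, 0.1592]
tool_rot: [0.731, 0.682, 0.0, -0.0]
ft_force: [-0.6, 0.1, 0.2]
opening: 0.0532
```

>>> drive_tool([
  [0,0,0],
  [0,0,-10],
  [0,0,-40],
  [0,0,-80],
  [0,0,-120],
], spin=[0,0,0,0,0], grip=[0.2,0.2,0.2,0.2,0.2])

```text
time: 25.88
ee_pos: [0.5347, -0.2039, 0.2812]
tool_rot: [0.731, 0.682, 0.0, 0.0]
ft_force: [-0.2, -0.5, -0.5]
opening: 0.0735
```

>>> drive_tool([
  [30,0,0],
  [85,0,0],
  [140,0,0],
  [195,0,0],
  [195,0,0],
], spin=[0,0,0,0,0], grip=[0.2,0.2,0.2,0.2,0.2])

```text
time: 26.5
ee_pos: [0.5483, -0.006, 0.2802]
tool_rot: [0.73, 0.684, 0.001, 0.0]
ft_force: [0.2, -0.2, -0.0]
opening: 0.0733
```

Run:
```python
from h import *
a=snapshot('top');b=snapshot('side');cv2.imwrite('pics/top11.png',a)
go([.5,0,.2])
for c in('top','side'): find(c,['punch_grip','jaw_grip','tin_mid','file_mid','drift_mid'])
o=cv2.imread('pics/top4.png');d=cv2.absdiff(a,o).max(2)
print("top change vice",(d[150:240,115:250]>40).sum(),"block",(d[175:220,305:400]>40).sum())
cv2.imwrite('pics/f.png',np.hstack([cv2.resize(a[155:230,130:230],(400,300),interpolation=3),cv2.resize(b[220:370,200:400],(400,300),interpolation=3)]))
```

```text
t 26.6 travel [  5.9 -49.   32.8] spin 0 tooly -0.068 q6 -0.09 F [-0.2  0.3 -0.1] tcp [548.5  -9.2 279.9] open 73.6 tilt [ 8.e-04 -6.e-04 -1.e+00]
top punch_grip [([535.0, -202.2, 102.9], 0.54)] [[344, 198]]
top jaw_grip [([546.8, 247.2, 68.0], 0.93), ([574.6, 471.0, 8.4], 0.65)] [[193, 198]]
top tin_mid [([445.6, -160.7, 23.2], 0.71), ([524.7, -323.6, 112.7], 0.51)] [[327, 231]]
top file_mid [([544.1, -146.0, 117.8], 0.64)] [[326, 195]]
top drift_mid [([529.6, -265.9, 108.4], 0.56)] [[366, 200]]
side punch_grip [([534.0, -203.2, 104.5], 0.92)] [[279, 288]]
side jaw_grip [([544.4, 243.7, 67.4], 0.83), ([765.9, -228.5, 35.6], 0.66)] [[220, 162]]
side tin_mid [([449.8, -165.9, 30.3], 0.86), ([532.2, -232.9, -0.5], 0.32)] [[230, 306]]
side file_mid [([541.1, -142.4, 118.1], 0.74), ([534.0, -201.5, 104.3], 0.42)] [[270, 257]]
side drift_mid [([531.9, -262.7, 107.7], 0.72), ([572.4, 313.9, 51.6], 0.35)] [[291, 317]]
top change vice 430 block 400
```

Run:
```python
from h import *
a=snapshot('top');b=snapshot('side')
for n,i,o,(r0,r1,c0,c1) in (("vice top4",a,'top4',(155,230,140,230)),("block top0",a,'top0',(180,215,310,400)),("punch side0",b,'side0',(264,300,266,292)),("hammer",a,'top0',(145,240,105,130)),("brush",a,'top0',(224,242,170,240))):
    f=lambda m:cv2.Canny(m[r0:r1,c0:c1],60,150).astype(np.float32)
    O=cv2.imread(f'pics/{o}.png'); g=lambda m:np.float32(cv2.cvtColor(m,6)[r0:r1,c0:c1])
    print(n,np.round(cv2.phaseCorrelate(g(O),g(i))[0],2), round(cv2.phaseCorrelate(g(O),g(i))[1],2),"diff px",(cv2.absdiff(O,i).max(2)[r0:r1,c0:c1]>40).sum())
```

```text
vice top4 [0.01 0.47] 0.99 diff px 0
block top0 [ 0.13 -0.11] 0.7 diff px 245
punch side0 [0.92 0.08] 0.61 diff px 74
hammer [ 0.55 -0.03] 1.01 diff px 0
brush [ 0.07 -0.04] 1.02 diff px 0
```

Run:
```python
from h import *
b=snapshot('side').mean(2);o=cv2.imread('pics/side0.png').mean(2)
for r in range(270,306,4):
    for n,i in(("o",o),("n",b)): print(n,r,' '.join('%3d'%v for v in i[r,264:294]))
```

```text
o 270 120  73  58  55  59  57  52  51  54  52  62  83 104 118 128 134 154 179 177 177 178 178 170 165 164 162 163 165 167 165
n 270 135  84  65  61  69  64  65  64  67  62  73  96 118 133 147 156 176 196 194 195 195 179 144 109 105 102 106 107 105 105
o 274  74  65  88 100  99  75  71  68  63  63  59  78 106 146 181 193 194 189 192 185 163 149 171 177 166 162 164 164 164 165
n 274  85  80 101 119 112  89  85  82  80  74  69  89 124 159 203 217 218 220 218 212 186 170 186 180 153 121 139 166 169 176
o 278 144 135 126  99  74  71  65  66  73  78  76  82  96 113 130 139 145 148 140 126 110 114 145 173 177 167 164 165 164 163
n 278 162 155 143 115  88  80  81  80  83  92  94 104 114 132 148 164 176 176 172 155 133 127 162 192 196 194 192 189 188 184
o 282 164 164 163 160 157 152 157 157 165 159 105  51  51  58  69  75  75  78  72  67  54  61 123 173 177 174 172 165 164 163
n 282 182 179 181 182 176 172 174 175 183 186 148  68  56  70  81  93  94  94  88  83  74  73 137 188 194 197 195 188 187 187
o 286 171 167 162 165 161 160 158 154 152 134  70  46  47  46  36  36  33  32  30  31  52 10
[... 467 characters left out ...]
49  50  44  52  47  48  48  51  94 145 173 178 178 174 174 171 169 172
n 294 189 188 191 186 183 181 182 177 163 125  93  66  60  59  67  79  74  58  63  74 114 167 188 195 195 191 191 187 189 190
o 298 173 173 171 172 172 165 164 159 132  76  59  56  66  50  46  39  47  53  52  61  78  94  98 130 161 148 134 121 109  96
n 298 188 189 190 189 187 185 183 182 161  99  87  75  63  57  65  69  65  56  67  76  94 111 117 151 177 167 152 141 127 113
o 302 165 174 171 172 174 171 168 159 140 116  76  48  46  57  59  53  45  47  43  69  90  92  72  51  68  87  87  84  83  89
n 302 185 192 187 189 192 191 183 178 163 132  85  64  85  92  67  56  59  55  58  80 104 109  83  57  78  98 102 102  99 100
```

The punch silhouette matches the start within about 0.3 px over its whole length. It is upright and home, and only the lighting differs.

```bash
python3 -c "
from h import *
print(ticket.close_job())"
```

```text
the job is handed in; nothing more can be done
None
```

I nipped the blank, punched the cross once, put the punch back in its hole, and handed the job in at about 27 s.

- **Vice:** I pinched the moving jaw's casting and slid it about 36 mm. It stopped dead against the blank at about 20 N, and I let go. The blank's edges ran parallel to the jaws, and the vice looked the same before and after punching (0 changed pixels).
- **Punching:** The top and side pictures put the cross at (578, 320) mm within about 1 mm, and the tool axis was at (578.6, 319.8) mm. The press rose to about 10 N, fell to about 4 N, then rose again at the hard stop, so the spring snapped. I only saw the tip over the cross from the side, because the arm hid it from above.
- **Punch returned:** The shoulder met the block at the same height as when I picked it up (TCP 159.2 mm, was 159.3 mm). The punch's side outline matches the start within about 0.3 px, except one row about 0.5–1 px off.
- **Other things:** The file, drift, jar, hammer and brush checked out where they were. I did not recheck the screwdriver, can or reel after the job, but the arm never went near them.

**Checks that disagreed:**
- The networks put the cross 3–6 mm from my pattern fits, so I used the fits.
- A first, rougher fit in the side view was misled by the jaw's shadow and I dropped it.
- The block area still showed changed pixels at the end (245, and 74 around the punch), and one side correlation read 0.9 px. I put these down to the arm's shadow and lighting.
- The final picture could not be viewed because I had used all 12, so the last checks are numeric only.

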